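# Load the vial carrier and hold it up

### The job

Put the two red-capped vials standing on the bench into the two empty pockets of the blue carrier, one after the other, while it stands in its white tray. Then take the carrier by the middle of its handle, lift it straight out of the tray and finish while still holding it: level, still, its underside about 10 cm above the bench, all four vials in their pockets. Do not knock any vial over, keep the carrier upright throughout, and leave the white-capped vial, the orange tip box and the pipette where they are.

Things in the scene. Friction and masses are not known exactly. Their poses are not given: they have to be found in the camera images.
- carrier: Blue vial carrier, loose, 0.30 kg empty (varies): block 126 (x) x 106 (y) x 36 (z) mm, four round pockets 27 mm wide, 26 mm deep, floor 10 mm above the underside, mouth chamfered 2 mm; arch handle over its middle, posts 14 x 10 mm at y = +-46 mm. Origin: centre of its underside, z up. It stands in the tray, underside about 4 mm above the bench, yaw within +-0.55 rad.
- grip (a point): Centre of the carrier's handle bar (marked by a yellow sleeve 34 mm long), 105 mm above the carrier's underside. The square bar runs along the carrier's y, 102 mm long, 14 mm wide in x, 14 mm tall; grip it across x from above. Held here the loaded carrier is balanced. Axes as the carrier's.
- pocket_a (a point): Centre of the floor of an empty pocket, at (+42, +30, +10) mm in the carrier's frame; mouth 26 mm higher. A seated vial's origin lies here and its top stands 36 mm above the block.
- pocket_b (a point): Centre of the floor of the other empty pocket, at (-42, -30, +10) mm in the carrier's frame; as pocket_a.
- pocket_c (a point): Floor centre of the pocket at (-42, +30, +10) mm, holding green1.
- pocket_d (a point): Floor centre of the pocket at (+42, -30, +10) mm, holding green2.
- red1: Red-capped vial to be loaded (either empty pocket), standing upright on the bench: 24 mm diameter, 62 mm tall, 35 g (varies), whitish body with a red cap of the same diameter (top 16 mm), foot chamfered 3 mm; rigid, may be gripped anywhere. Origin: centre of its underside, z along its axis.
- red2: The second red-capped vial to be loaded, the same: 24 mm diameter, 62 mm tall, 35 g (varies), whitish body with a red cap of the same diameter (top 16 mm), foot chamfered 3 mm; rigid, may be gripped anywhere. Origin: centre of its underside, z along its axis.
- white1: White-capped vial standing on the bench in a row with the red ones (order varies, centres at least 60 mm apart); not part of the job, stays: 24 mm diameter, 62 mm tall, 35 g (varies), whitish body with a white cap of the same diameter (top 16 mm), foot chamfered 3 mm; rigid, may be gripped anywhere. Origin: centre of its underside, z along its axis.
- green1: Green-capped vial already seated in pocket_c, stays there: 24 mm diameter, 62 mm tall, 35 g (varies), whitish body with a green cap of the same diameter (top 16 mm), foot chamfered 3 mm; rigid, may be gripped anywhere. Origin: centre of its underside, z along its axis.
- green2: Green-capped vial already seated in pocket_d, stays there: 24 mm diameter, 62 mm tall, 35 g (varies), whitish body with a green cap of the same diameter (top 16 mm), foot chamfered 3 mm; rigid, may be gripped anywhere. Origin: centre of its underside, z along its axis.
- tray: White shallow tray, fixed, 176 (x) x 150 (y) mm, rim 12 mm high and 4 mm thick, floor about 4 mm above the bench. Left or right of the row of vials. Origin: centre of its underside.
- tipbox: Green box with an orange lid, fixed bystander, 124 x 88 x 70 mm, on the other side of the vials from the tray. Origin: centre of its underside.
- pipette: Navy and white pipette lying on the bench beyond the vials, loose bystander, about 225 mm long along its x, 26 mm thick. Origin on its underside, near the middle.
There are look-alikes about, which are no part of the job. Leave any purple look-alike of the red1 alone. What is shaped like the red2 but black is not meant.

How it is judged:
By the outcome, as a careful person would: the job done as asked, in the order asked, and still so for the second after the job is handed in, while the arm keeps its last pose, push and grip.
It also fails if it takes over 72 s, if anything falls off the work surface, if the arm or the gripper's body presses on something with over 40 N, if the wrist force passes 120 N, or if a joint passes its speed limit or range.

### The arm

A 7-joint arm with a two-finger parallel gripper is mounted at the origin on the work surface. World frame = base frame: x ahead of the robot, y to its left, z up, the work surface at z = 0. Lengths are in m, angles in rad, forces in N, time in s.
With the tool pointing down it reaches from about 0.425 to 0.925 m from the base axis. Payload 6.8 kg.
Tool frame: the origin (TCP) lies at the very end of the fingers, on their centre line; the grasp point (between the pads) lies grasp_offset behind it (grasp_offset is the distance from the TCP to the grasp point, in m); z points along the fingers, y is the direction in which the jaws open and shut (so a half turn about z gives the same grasp; the last joint's range is limited). The gripper opens to 85 mm and grips with 20 to 120 N. Pads are 22 mm wide; open, the fingers measure 114 mm over their backs; the gripper's body (76 mm by 85 mm) begins 54 mm behind the grasp point. The pads swing forward as they close: fully open they stand 13 mm farther back than shut.
Start: joints at [1.164, 0.477, 0.022, 1.555, -0.011, 1.109, -0.083], TCP at [0.199, -0.645, 0.194] pointing down, gripper open.
Joint ranges: [-2.96, 2.96], [-0.34, 2.1], [-1.41, 1.46], [0.24, 2.44], [-1.37, 4.51], [0.17, 1.92], [-2.96, 2.96]. Speed limits (rad/s): [2.39, 2.39, 3.14, 3.14, 3.14, 3.14, 3.14].

### API

Orientations are given as a unit quaternion [w, x, y, z].
In Python, from station import * gives the robot as it stands.
- The arm moves only by the shell command python3 -m handwheel 'ROWS' [FORCE]. ROWS is JSON, one flat list of numbers, 7 for each row, row after row: the shift along the world's x, y, z in cm, then the turn, a rotation vector about the world's x, y, z in degrees, then the opening, from 0 (shut) to 1 (fully open). In form: [tx, ty, tz, ax, ay, az, fingers, tx, ty, tz, ax, ay, az, fingers, ...]. A call has 1 to 8 rows; each row is the pose to reach, as a shift and turn from the pose measured when the call began; what a row does not reach only later rows make up. A row lasts 1/12 s, in which the tool goes at most 41.7 mm and 7.16 degrees, less where a joint would pass 70% of its speed; a pose out of reach is approached as far as the arm can. A call with a gripper value outside its range is refused whole. The fingers move at their own pace and stop on an object; FORCE is the grip in N (left out, the last holds). Time passes only in rows, so rows that repeat a pose let the fingers close. It gives the time, the measured TCP pose, the force and the opening at its end, in the units of the state.
- get_obs(): the state, without advancing time (a new reading comes with each control period).
- read_camera(name): name is "scene" or "top" or "wrist"; returns the picture (384x512x3 uint8, red, green, blue); there is no depth.
- camera_info(name): a dict with "fx", "fy", "cx", "cy" (pixels), "R" (3x3) and "t" (3): a world point X has camera coordinates R X + t; the wrist camera has in their place "mount" (4x4, takes a point from camera to tool coordinates, whose origin is the TCP and whose axes are the flange's). Camera axes: x right, y down, z forward; pixel columns grow to the right and rows downward; lengths in m; the calibration is good to about 2 mm. A picture is of the moment at which its call begins: read the wrist's pose just before it. camera_info takes no time and is no camera call.
- hand_in(): hands the job in, once; it reports no verdict.
The state is a dict: "t": time; "q": joint angles; "joint_vel": joint speeds; "joint_torque": joint torques, N m; "eef_pos": TCP position; "tool_rot": TCP orientation; "contact_force": force on the tool from outside, world axes, zero at the start; "torque": the same for the moment, N m; "gripper_width": opening from 0.0 (shut) to 1.0 (fully open).
Only numpy, scipy, OpenCV 4.12 (cv2) and the standard library are available. Lean on these libraries where they do the work, as an engineer would, in place of code of your own. Each camera call takes 0.05 s, during which the arm holds its last target. There are 200 camera calls.

## Working session

There is one attempt and no reset: what is moved stays moved. The work goes in short steps, Python scripts to look and compute and a shell command to move; the robot and the scene stay as the last step left them, time stands still between calls to the robot, and variables do not carry over. Pictures are saved under pics/ and viewed, on a budget of 10 in all, crops included, one or two more only if the job needs it, and the job is handed in when it is done.

```bash
ls; mkdir -p pics; python3 - <<'E'
from station import *
import cv2
o=get_obs();print(o)
for n in ("scene","top","wrist"):
    i=camera_info(n);print(n,i)
for n in ("top","scene"):
    cv2.imwrite(f"pics/{n}0.png",cv2.cvtColor(read_camera(n),cv2.COLOR_RGB2BGR))
E
```

```text
pics
{'t': 0.0, 'q': array([ 1.16389146,  0.47782275,  0.0223353 ,  1.55649373, -0.01151782,
        1.1092976 , -0.08311529]), 'joint_vel': array([ 6.50404226e-04,  1.74909057e-03, -7.17893552e-05,  2.20002999e-03,
        1.01451434e-03, -5.55509366e-04, -2.54937905e-04]), 'joint_torque': array([-7.92009837e-05, -5.96452832e+01,  1.60824817e+00, -2.81201470e+01,
        1.25735908e-02,  9.50448884e-03, -3.47862760e-05]), 'eef_pos': array([ 0.19848956, -0.64443714,  0.19279266]), 'tool_rot': array([-9.24931851e-04,  9.88859619e-01,  1.48848103e-01, -2.02081474e-04]), 'contact_force': array([-0.4552659 ,  0.41642751, -0.06313671]), 'torque': array([-0.02193762, -0.03281172, -0.01861387]), 'gripper_width': 1.0015219178286066}
scene {'fx': 497.34919333617273, 'fy': 497.34919333617273, 'cx': 253.87030426747447, 'cy': 187.71514351617517, 'R': array([[-0.72186473,  0.69166158,  0.02270597],
       [ 0.39621044,  0.43996758, -0.80588201],
       [-0.56738752, -0.57274146, -0.59164063]]), 't': array([ 0.44885426, -0.17483993,  1.36580196])}
top {'fx': 383.3786760739158, 'fy': 383.3786760739158, 'cx': 254.3791970243507, 'cy': 189.2067672260787, 'R': array([[ 0.20406704, -0.97895279,  0.00284366],
       [-0.95394907, -0.19950559, -0.22400601],
       [ 0.21985863,  0.04299954, -0.97458361]]), 't': array([-0.12726978,  0.6181008 ,  0.76589658])}
wrist {'fx': 271.36672685434826, 'fy': 271.36672685434826, 'cx': 254.1444607335314, 'cy': 191.211253721194, 'mount': array([[ 1.35266006e-03, -9.64942992e-01, -2.62456078e-01,
         6.61539356e-02],
       [ 9.99998982e-01,  1.42448798e-03, -8.34082853e-05,
         2.29134256e-04],
       [ 4.54349769e-04, -2.62455698e-01,  9.64943936e-01,
        -1.79952513e-01],
       [ 0.00000000e+00,  0.00000000e+00,  0.00000000e+00,
         1.00000000e+00]])}
```

View pics/top0.png

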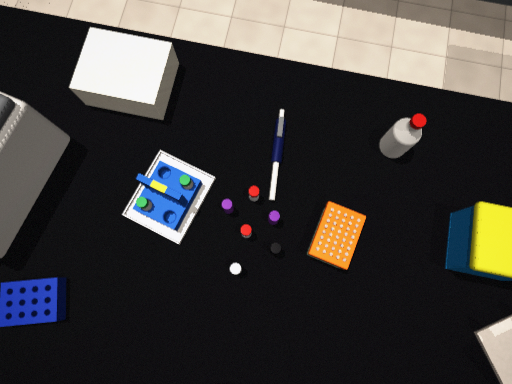

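View pics/scene0.png

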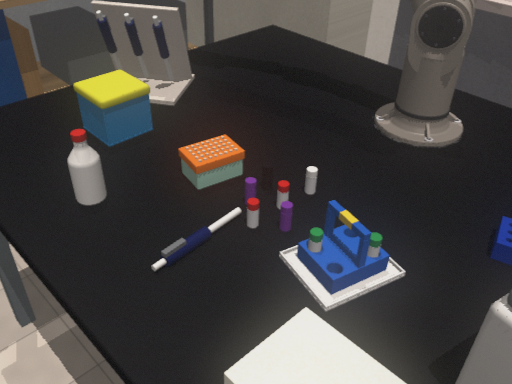

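```bash
python3 -c "
import station;print([ (n,getattr(station,n)) for n in dir(station) if not n.startswith('_')])"
```

```text
[('PlanningError', <class 'station.PlanningError'>), ('camera_info', <function make.<locals>.<lambda> at 0x7fbf02fb0720>), ('get_obs', <function make.<locals>.<lambda> at 0x7fbf02fb0680>), ('grasp_offset', 0.0187), ('hand_in', <function connect.<locals>.done at 0x7fbf02f237e0>), ('read_camera', <function make.<locals>.drawn_camera at 0x7fbf02fb0180>)]
```

```bash
cat > h.py <<'E'
from station import *
import numpy as np, cv2
from scipy.spatial.transform import Rotation as Ro
def cam(name,o=None):
    i=camera_info(name);K=np.array([[i['fx'],0,i['cx']],[0,i['fy'],i['cy']],[0,0,1]])
    if name=='wrist':
        q=o['tool_rot'];T=np.eye(4);T[:3,:3]=Ro.from_quat(q[[1,2,3,0]]).as_matrix();T[:3,3]=o['eef_pos']
        M=np.linalg.inv(T@i['mount']);return K,M[:3,:3],M[:3,3]
    return K,i['R'],i['t']
def ray(c,uv,z):
    K,R,t=c;C=-R.T@t;d=R.T@np.linalg.solve(K,[uv[0],uv[1],1]);return C+d*(z-C[2])/d[2]
def proj(c,X):
    K,R,t=c;p=K@(R@np.asarray(X)+t);return p[:2]/p[2]
def tri(c1,u1,c2,u2):
    P=[np.c_[c[0]@c[1],c[0]@c[2]] for c in (c1,c2)]
    X=cv2.triangulatePoints(P[0],P[1],np.float64(u1),np.float64(u2)).ravel();return X[:3]/X[3]
HSV={'red':[((0,150,60),(5,255,255)),((174,150,60),(180,255,255))],'green':[((50,150,40),(80,255,255))],
 'yellow':[((22,150,80),(34,255,255))],'purple':[((130,100,40),(155,255,255))],'white':[((0,0,200),(180,40,255))],'blue':[((105,150,50),(122,255,255))]}
def blobs(im,col,amin=12):
    h=cv2.cvtColor(im,cv2.COLOR_RGB2HSV);m=sum(cv2.inRange(h,a,b) for a,b in HSV[col])
    n,l,s,c=cv2.connectedComponentsWithStats(m)
    return [(c[k].round(1),int(s[k,4]),s[k,:4].tolist()) for k in range(1,n) if s[k,4]>=amin]
E
cat > a.py <<'E'
from h import *
for n in('top','scene'):
    c=cam(n);im=read_camera(n);print(n,'C',(-c[1].T@c[2]).round(3))
    for col,z in(('red',.056),('green',.07),('yellow',.114),('white',.058),('purple',.056)):
        for p,a,b in blobs(im,col):
            if col=='white' and not(30<a<150):continue
            print(col,p,a,b,ray(c,p,z).round(4))
E
python3 a.py
```

```text
top C [ 0.447 -0.034  0.885]
red [417.8 120.6] 210 [410, 113, 17, 16] [ 0.8715 -0.3351  0.056 ]
red [253.6 190.6] 112 [248, 185, 12, 12] [0.6308 0.0034 0.056 ]
red [245.4 229.3] 114 [240, 224, 12, 12] [0.543  0.0032 0.056 ]
green [185.  179.5] 67 [180, 175, 11, 11] [0.6214 0.1552 0.07  ]
green [141.3 202.1] 68 [136, 197, 12, 11] [0.553  0.2354 0.07  ]
yellow [157.9 186.4] 101 [150, 181, 16, 12] [0.5862 0.1962 0.114 ]
yellow [491.7 239. ] 2793 [470, 201, 42, 77] [ 0.6183 -0.4875  0.114 ]
white [453.   36.7] 105 [449, 29, 11, 16] [ 1.107  -0.3943  0.058 ]
white [ 15.7 101.1] 74 [0, 92, 24, 19] [0.7263 0.5904 0.058 ]
white [235.1 268.1] 96 [230, 263, 11, 11] [0.458  0.0073 0.058 ]
purple [227.  205.2] 148 [221, 198, 13, 16] [0.5867 0.0539 0.056 ]
purple [273.4 216.7] 142 [268, 210, 12, 15] [ 0.5825 -0.0509  0.056 ]
scene C [1.168 0.549 0.657]
red [ 77.8 134.8] 181 [70, 128, 16, 14] [ 0.7543 -0.4621  0.056 ]
red [283.3 185.4] 122 [278, 180, 12, 12] [0.5412 0.0017 0.056 ]
red [252.9 203.5] 132 [247, 198, 13, 13] [0.6294 0.0034 0.056 ]
green [318.1 230.6] 14 [315, 229, 7, 5] [0.6096 0.1514 0.07  ]
green [375.9 236.3] 58 [371, 233, 11, 8] [0.545  0.2308 0.07  ]
yellow [110.8  88.1] 1773 [73, 70, 76, 38] [ 0.6224 -0.5202  0.114 ]
yellow [348.2 216.3] 126 [340, 210, 19, 14] [0.5842 0.192  0.114 ]
white [502.6   1.5] 55 [490, 0, 22, 5] [-1.1471 -0.2933  0.058 ]
white [157.3  97.5] 53 [150, 95, 16, 5] [ 0.5037 -0.4989  0.058 ]
white [311.7 168.7] 46 [307, 166, 10, 6] [0.4531 0.0024 0.058 ]
white [158.7 262.9] 50 [153, 259, 12, 9] [0.86   0.0159 0.058 ]
white [504.  310.2] 133 [496, 302, 16, 19] [0.5276 0.4591 0.058 ]
white [ 40.  340.1] 90 [36, 331, 11, 16] [1.0725 0.0295 0.058 ]
purple [249.9 187.6] 231 [245, 177, 12, 28] [ 0.5976 -0.0388  0.056 ]
purple [285.8 215.3] 325 [279, 201, 15, 30] [0.6081 0.0717 0.056 ]
```

```bash
python3 -m handwheel '[36,72,1,0,0,149,0.55, 36,72,1,0,0,149,0.55, 36,72,1,0,0,149,0.55, 36,72,1,0,0,149,0.55, 36,72,1,0,0,149,0.55, 36,72,1,0,0,149,0.55, 36,72,1,0,0,149,0.55, 36,72,1,0,0,149,0.55]'
```

```text
t: 0.87
eef_pos: [0.348, -0.345, 0.1978]
tool_rot: [0.0, 0.795, 0.607, -0.0]
contact_force: [2.4, -0.4, -0.5]
gripper_width: 0.549
```

```bash
python3 -m handwheel '[21,42,1,0,0,91,0.55, 21,42,1,0,0,91,0.55, 21,42,1,0,0,91,0.55, 21,42,1,0,0,91,0.55, 21,42,1,0,0,91,0.55, 21,42,1,0,0,91,0.55, 21,42,1,0,0,91,0.55, 21,42,1,0,0,91,0.55]'
```

```text
t: 1.53
eef_pos: [0.4968, -0.0469, 0.2051]
tool_rot: [0.001, 0.406, 0.914, -0.0]
contact_force: [0.8, -1.9, -0.2]
gripper_width: 0.547
```

```bash
python3 -m handwheel '[5,10,0,0,0,34,0.55, 5,10,0,0,0,34,0.55, 5,10,0,0,0,34,0.55, 5,10,0,0,0,34,0.55, 5,10,0,0,0,34,0.55, 5,10,0,0,0,34,0.55, 5,10,0,0,0,34,0.55]'
cat > b.py <<'E'
from h import *
import sys
o=get_obs();c=cam('wrist',o);im=read_camera('wrist')
cv2.imwrite(f"pics/{sys.argv[1]}.png",cv2.cvtColor(im,cv2.COLOR_RGB2BGR))
Rm=Ro.from_quat(o['tool_rot'][[1,2,3,0]]).as_matrix()
print(o['t'],o['eef_pos'].round(4),'yaw_y',np.degrees(np.arctan2(Rm[1,1],Rm[0,1])).round(2),'tilt',Rm[:,2].round(3),o['q'].round(2),'C',(-c[1].T@c[2]).round(3))
for col,z in(('red',.058),('green',.072),('yellow',.115),('purple',.056)):
    for p,a,b in blobs(im,col,40): print(col,p,a,b,ray(c,p,z).round(4))
E
python3 b.py w1
```

```text
t: 2.12
eef_pos: [0.5466, 0.0527, 0.2048]
tool_rot: [0.0, 0.123, 0.992, -0.0]
contact_force: [-0.5, 0.1, -0.6]
gripper_width: 0.551
2.1167 [0.5466 0.0527 0.2048] yaw_y 75.84 tilt [ 0.001 -0.    -1.   ] [ 0.43  0.36 -0.79  1.81  0.29  1.09  0.86] C [0.482 0.069 0.385]
red [212.7 179.3] 328 [203, 169, 20, 21] [0.5413 0.0013 0.058 ]
red [232.1 241.6] 305 [223, 231, 19, 21] [0.6281 0.0023 0.058 ]
yellow [397.1 187.2] 429 [381, 181, 33, 14] [0.585  0.1943 0.115 ]
yellow [ 71.1 233.8] 3724 [28, 193, 83, 89] [ 0.5515 -0.1518  0.115 ]
purple [262.6 199.9] 464 [254, 185, 19, 30] [0.5827 0.0546 0.056 ]
purple [185.4 215. ] 555 [172, 200, 28, 31] [ 0.5783 -0.0465  0.056 ]
```

View pics/w1.png

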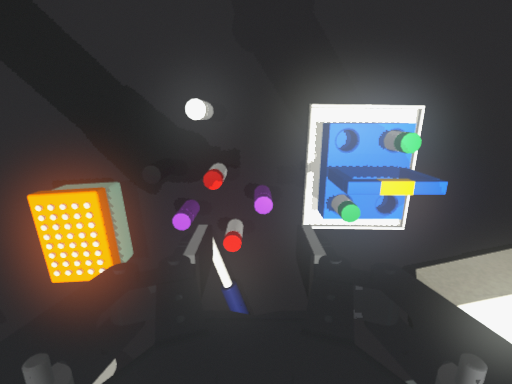

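```bash
python3 -m handwheel '[-0.5,-2.6,-2,0,0,0,0.55, -0.5,-5.1,-5,0,0,0,0.55, -0.5,-5.1,-8,0,0,0,0.55, -0.5,-5.1,-11,0,0,0,0.55, -0.5,-5.1,-14,0,0,0,0.55, -0.5,-5.1,-16.5,0,0,0,0.55, -0.5,-5.1,-17.2,0,0,0,0.55, -0.5,-5.1,-17.2,0,0,0,0.55]' 30
python3 b.py w2
```

```text
t: 2.83
eef_pos: [0.5401, 0.0009, 0.0314]
tool_rot: [-0.001, 0.125, 0.992, -0.001]
contact_force: [0.0, -0.0, 1.6]
gripper_width: 0.548
2.8333 [0.5401 0.0009 0.0314] yaw_y 75.69 tilt [-0.003 -0.001 -1.   ] [ 0.4   0.56 -0.66  1.97  0.49  0.77  0.77] C [0.476 0.017 0.212]
red [255.2 230.6] 1355 [236, 209, 40, 44] [0.5404 0.0014 0.058 ]
yellow [ 14.5 295.9] 1498 [0, 260, 35, 77] [ 0.5203 -0.0959  0.115 ]
purple [344.2 248.2] 789 [320, 228, 50, 44] [0.5665 0.0525 0.056 ]
purple [210.5 284.8] 576 [200, 255, 21, 56] [ 0.5711 -0.0366  0.056 ]
```

View pics/w2.png

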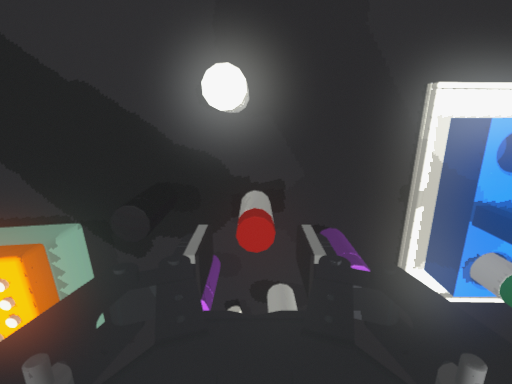

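```bash
python3 -m handwheel '[0,0,0,0,0,0,0, 0,0,0,0,0,0,0, 0,0,0,0,0,0,0, 0,0,0,0,0,0,0, 0,0,0,0,0,0,0, 0,0,0,0,0,0,0]' 30
```

```text
t: 3.38
eef_pos: [0.5417, 0.0013, 0.0334]
tool_rot: [0.0, 0.124, 0.992, -0.0]
contact_force: [0.5, 0.0, -0.5]
gripper_width: 0.002
```

```bash
python3 b.py w3; python3 a.py | grep -E "red|purple"
```

```text
3.3833 [0.5417 0.0013 0.0334] yaw_y 75.71 tilt [ 0.001 -0.001 -1.   ] [ 0.4   0.56 -0.66  1.97  0.49  0.77  0.77] C [0.477 0.018 0.213]
red [254.  217.4] 584 [235, 206, 39, 26] [0.5342 0.0029 0.058 ]
yellow [ 15.5 299.2] 1667 [0, 257, 39, 88] [ 0.5241 -0.0982  0.115 ]
purple [339.9 250. ] 1493 [314, 225, 58, 54] [0.5699 0.0505 0.056 ]
purple [206.5 257.5] 322 [193, 249, 27, 19] [ 0.5541 -0.0337  0.056 ]
red [417.8 120.6] 207 [410, 113, 17, 16] [ 0.8715 -0.3351  0.056 ]
red [ 77.8 134.8] 181 [70, 128, 16, 14] [ 0.7543 -0.4621  0.056 ]
red [283.  186.4] 96 [278, 182, 11, 10] [0.5442 0.0037 0.056 ]
red [253.  203.4] 131 [247, 198, 13, 13] [0.6291 0.0033 0.056 ]
purple [249.8 187.6] 239 [245, 177, 12, 28] [ 0.5978 -0.0389  0.056 ]
purple [285.8 215.7] 331 [279, 201, 15, 31] [0.6089 0.0725 0.056 ]
```

View pics/w3.png

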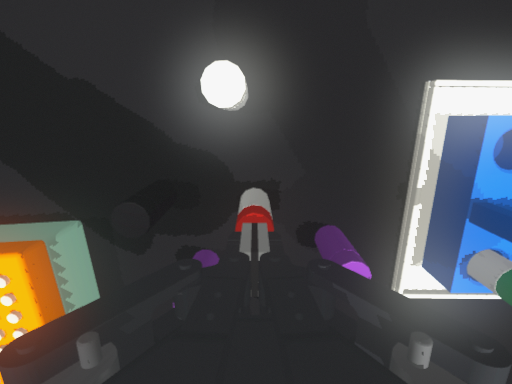

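```bash
python3 - <<'E'
from h import *
im=read_camera('scene');o=get_obs();c=cam('scene')
print(proj(c,o['eef_pos']),proj(c,o['eef_pos']+[0,0,.0187]),proj(c,o['eef_pos']+[0,0,.0727]))
cr=im[80:250,190:400];cv2.imwrite('pics/s1.png',cv2.cvtColor(cv2.resize(cr,None,fx=3.5,fy=3.5,interpolation=cv2.INTER_CUBIC),cv2.COLOR_RGB2BGR))
E
```

```text
[282.43863727 194.23975839] [282.95191987 187.0134821 ] [284.49818327 165.2443308 ]
```

View pics/s1.png

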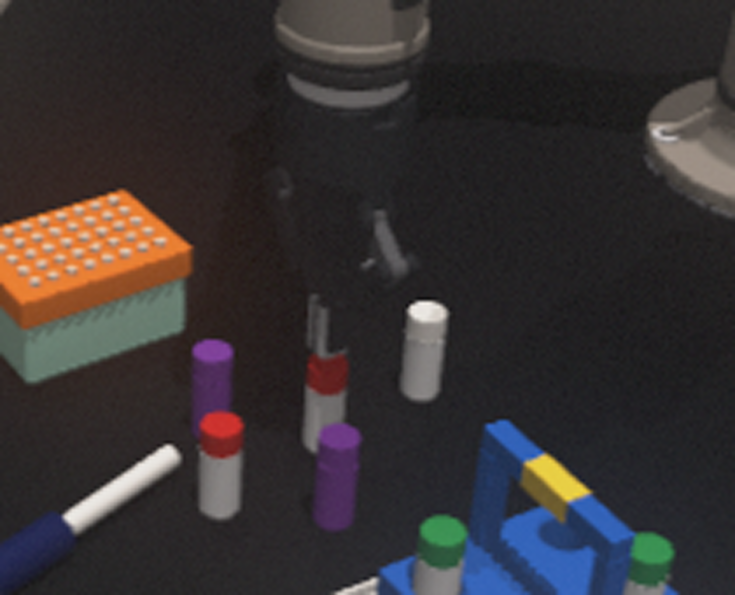

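The fingers shut empty: their real tips are about 41 mm higher than the reported TCP, as both the wrist and scene views show. They closed just above the cap (tips near crop (325,355)), and the vial is still standing. I'll reopen and go lower.

```bash
python3 -m handwheel '[0,0,0,0,0,0,0.55, 0,0,0,0,0,0,0.55, 0,0,0,0,0,0,0.55, 0,0,0,0,0,0,0.55, 0,0,-1,0,0,0,0.55, 0,0,-2,0,0,0,0.55, 0,0,-2,0,0,0,0.55]' 30
python3 - <<'E'
from h import *
im=read_camera('scene');o=get_obs();print(o['contact_force'],o['eef_pos'])
cr=im[80:250,190:400];cv2.imwrite('pics/s2.png',cv2.cvtColor(cv2.resize(cr,None,fx=3.5,fy=3.5,interpolation=cv2.INTER_CUBIC)*1,cv2.COLOR_RGB2BGR))
E
```

```text
t: 4.17
eef_pos: [0.5398, 0.0009, 0.0107]
tool_rot: [-0.002, 0.124, 0.992, -0.001]
contact_force: [-1.8, -0.3, -0.1]
gripper_width: 0.548
[-0.27087511  0.33019073  0.22519995] [0.54003501 0.00114166 0.01140979]
```

View pics/s2.png

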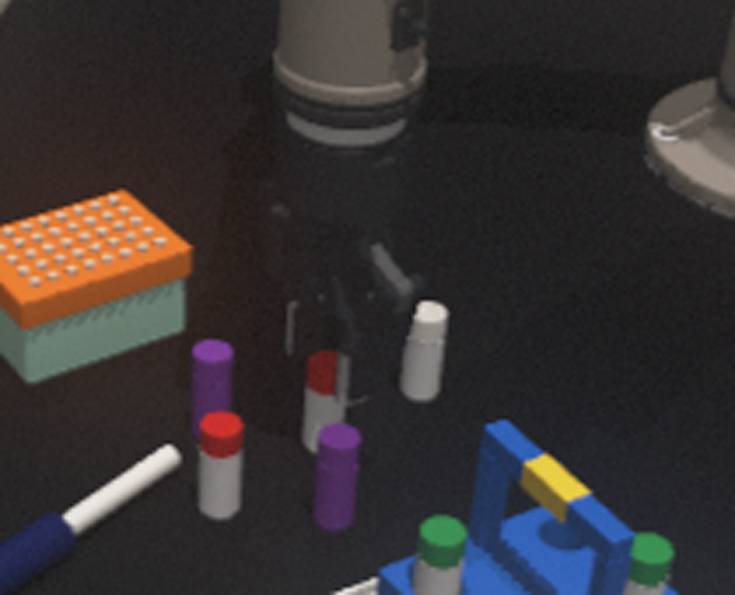

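```bash
python3 - <<'E'
from h import *
c=cam('scene')
x=np.array([-.97,.245,0]);y=np.array([.245,.97,0])
for s in(1,-1):
  for w in(.0235,.035):
    for e in (-.011,.011):
      print(s,w,e,[(z,proj(c,np.array([.54,.0011,z])+s*w*y+e*x).round(1).tolist()) for z in(.04,.05,.06)])
E
```

```text
1 0.0235 -0.011 [(0.04, [284.6, 198.9]), (0.05, [284.9, 194.9]), (0.06, [285.2, 191.0])]
1 0.0235 0.011 [(0.04, [293.7, 195.8]), (0.05, [294.0, 191.9]), (0.06, [294.4, 188.0])]
1 0.035 -0.011 [(0.04, [287.7, 201.9]), (0.05, [288.0, 198.0]), (0.06, [288.3, 194.0])]
1 0.035 0.011 [(0.04, [296.8, 198.8]), (0.05, [297.1, 194.9]), (0.06, [297.5, 191.0])]
-1 0.0235 -0.011 [(0.04, [272.7, 186.8]), (0.05, [272.9, 183.0]), (0.06, [273.1, 179.1])]
-1 0.0235 0.011 [(0.04, [281.5, 184.0]), (0.05, [281.8, 180.1]), (0.06, [282.0, 176.2])]
-1 0.035 -0.011 [(0.04, [269.8, 184.0]), (0.05, [270.0, 180.1]), (0.06, [270.2, 176.2])]
-1 0.035 0.011 [(0.04, [278.6, 181.2]), (0.05, [278.9, 177.3]), (0.06, [279.1, 173.5])]
```

```bash
python3 -m handwheel '[0,0,-0.6,0,0,0,0.55, 0,0,-1.2,0,0,0,0.55, 0,0,-1.2,0,0,0,0.55, 0,0,-1.2,0,0,0,0, 0,0,-1.2,0,0,0,0, 0,0,-1.2,0,0,0,0, 0,0,-1.2,0,0,0,0]' 30
```

```text
t: 4.8
eef_pos: [0.5403, 0.0012, -0.0003]
tool_rot: [-0.001, 0.124, 0.992, -0.001]
contact_force: [-0.0, -0.0, -0.9]
gripper_width: 0.265
```

```bash
python3 -m handwheel '[0,0,2,0,0,0,0, 0,0,5,0,0,0,0, 0,0,8.5,0,0,0,0, 0,0,12,0,0,0,0, 0,3,12,0,0,0,0, 0,6,12,0,0,0,0, 0,9.5,12,0,0,0,0, 0,12,12,0,0,0,0]' 30
python3 b.py w4
```

```text
t: 5.47
eef_pos: [0.5402, 0.124, 0.1205]
tool_rot: [-0.001, 0.124, 0.992, 0.0]
contact_force: [-0.4, 0.2, -0.1]
gripper_width: 0.265
5.4667 [0.5402 0.124  0.1205] yaw_y 75.78 tilt [-0.001  0.    -1.   ] [ 0.25  0.47 -0.76  1.88  0.39  0.95  0.64] C [0.476 0.14  0.301]
red [253.7 256.3] 2028 [231, 228, 47, 55] [0.6043 0.1073 0.058 ]
yellow [359.8 246.9] 710 [337, 239, 46, 17] [0.586  0.1941 0.115 ]
yellow [  4.4 326.4] 350 [0, 300, 14, 46] [ 0.5858 -0.0985  0.115 ]
purple [198.1 240.2] 560 [184, 222, 33, 42] [0.575  0.0584 0.056 ]
purple [105.5 262.9] 1244 [81, 239, 50, 47] [ 0.576  -0.0393  0.056 ]
```

View pics/w4.png

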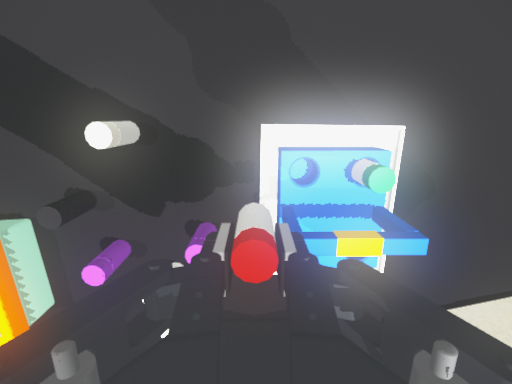

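```bash
python3 - <<'E'
from h import *
for f,pts in(('w1',[(410,143),(349,212),(347,140),(360,140),(375,150)]),('w4',[(378,179),(304,171),(335,175),(330,160),(300,160)])):
    im=cv2.imread(f'pics/{f}.png');h=cv2.cvtColor(im,cv2.COLOR_BGR2HSV)
    print(f,[(p,h[p[1],p[0]].tolist()) for p in pts])
    if f=='w4':
        print(h[171,270:400:3,2].tolist());print(h[171,270:400:3,0].tolist());print(h[140:215:3,304].tolist())
E
```

```text
w1 [((410, 143), [71, 137, 239]), ((349, 212), [70, 143, 223]), ((347, 140), [111, 107, 169]), ((360, 140), [105, 135, 245]), ((375, 150), [106, 144, 244])]
w4 [((378, 179), [82, 85, 247]), ((304, 171), [93, 83, 247]), ((335, 175), [93, 94, 247]), ((330, 160), [93, 70, 247]), ((300, 160), [92, 68, 247])]
[247, 247, 247, 222, 247, 247, 247, 247, 247, 247, 247, 247, 246, 241, 230, 228, 247, 247, 247, 247, 247, 247, 247, 247, 247, 240, 240, 235, 233, 233, 233, 224, 188, 186, 215, 247, 247, 247, 247, 247, 247, 246, 247, 168]
[0, 0, 0, 112, 92, 91, 95, 93, 93, 93, 93, 93, 105, 110, 112, 112, 105, 93, 93, 93, 93, 93, 93, 93, 93, 109, 109, 109, 110, 109, 111, 97, 92, 90, 81, 84, 83, 82, 81, 81, 80, 77, 0, 102]
[[0, 0, 247], [0, 0, 247], [0, 0, 247], [111, 73, 230], [93, 66, 247], [93, 67, 247], [105, 89, 246], [93, 70, 247], [93, 72, 247], [93, 76, 247], [93, 81, 247], [97, 93, 247], [110, 112, 240], [111, 112, 231], [111, 113, 227], [106, 128, 246], [95, 114, 247], [95, 118, 247], [95, 121, 247], [95, 125, 247], [96, 128, 247], [104, 145, 247], [110, 149, 234], [110, 152, 233], [110, 154, 232]]
```

```bash
python3 - <<'E'
from h import *
o={'eef_pos':np.array([.5466,.0527,.2048]),'tool_rot':np.array([0,.1229,.9924,0])}
c=cam('wrist',o);im=cv2.imread('pics/w1.png');h=cv2.cvtColor(im,cv2.COLOR_BGR2HSV)
m=cv2.inRange(h,(60,100,80),(82,255,255));n,l,s,cc=cv2.connectedComponentsWithStats(m);P=[]
for k in range(1,n):
    if s[k,4]>100:
        ctr=max(cv2.findContours((l==k).astype(np.uint8),0,2)[0],key=len)
        (u,v),r=cv2.minEnclosingCircle(ctr);print('green',cc[k].round(1),s[k],(u,v,r),ray(c,cc[k],.076).round(4));P.append(ray(c,cc[k],.076))
d=P[0]-P[1] if P[0][0]>P[1][0] else P[1]-P[0]
print('yaw',np.degrees(np.arctan2(d[1],d[0]))+np.degrees(np.arctan2(60,84)),np.linalg.norm(d),'mid',(P[0]+P[1])/2)
# pocket b: dark blob on block
sub=h[125:158,333:365];print(sub[::3,::2,2])
mk=cv2.inRange(h,(100,60,60),(120,255,215));mk[:,:333]=0;mk[:,363:]=0;mk[:127]=0;mk[156:]=0
n,l,s,cc=cv2.connectedComponentsWithStats(mk);print([(cc[k].round(1),s[k].tolist(),ray(c,cc[k],.03).round(4)) for k in range(1,n) if s[k,4]>30])
# block near edge at z=.040
E=[]
for u in range(330,400,4):
    col=h[100:160,u];b=(col[:,0]>98)&(col[:,0]<118)&(col[:,1]>100)&(col[:,2]>220)
    if b.any():E.append((u,100+int(np.argmax(b))))
print(E);X=np.array([ray(c,e,.04) for e in E]);f=np.polyfit(X[:,1],X[:,0],1);print('edge yaw',-np.degrees(np.arctan(f[0])),X[[0,-1]].round(4))
E
```

```text
green [410.4 142.5] [400 133  22  20 346] (410.73468017578125, 143.13265991210938, 11.111161231994629) [0.5512 0.2326 0.076 ]
green [350.  212.5] [341 204  19  18 269] (349.84783935546875, 212.54347229003906, 9.49911880493164) [0.6174 0.154  0.076 ]
yaw -14.35695612986106 0.10280189102184102 mid [0.58433537 0.19331771 0.076     ]
[[245 245 245 245 245 245 245 245 245 245 245 245 245 245 245 245]
 [245 245 245 245 245 243 238 231 228 238 243 245 245 245 245 245]
 [245 245 245 242 236 237 168 166 148 147 182 217 244 245 245 245]
 [245 245 239 244 245 245 237 170 167 147 147 155 209 244 245 245]
 [245 242 244 245 245 245 245 170 170 150 147 147 186 231 245 245]
 [245 237 245 245 245 245 237 169 169 149 147 147 169 230 245 245]
 [245 240 245 245 245 245 227 169 160 148 147 149 194 241 245 245]
 [245 244 241 245 226 167 167 153 149 149 150 199 231 245 245 244]
 [245 245 243 224 168 149 149 149 153 172 218 240 245 245 244 244]
 [245 245 245 245 242 234 230 231 225 242 245 245 245 245 244 244]
 [245 245 244 244 244 244 244 244 244 244 244 244 244 244 244 244]]
[(array([350. , 140.3]), [339, 129, 20, 23, 274], array([0.5398, 0.1817, 0.03  ]))]
[(330, 124), (334, 123), (338, 123), (342, 123), (346, 123), (350, 123), (354, 123), (358, 123), (362, 123), (366, 123), (370, 124), (374, 123), (378, 123), (382, 123), (386, 123), (390, 123), (394, 123), (398, 123)]
edge yaw -13.839650193594677 [[0.5125 0.1576 0.04  ]
 [0.5316 0.2392 0.04  ]]
```

```bash
python3 - <<'E'
from h import *
o={'eef_pos':np.array([.5466,.0527,.2048]),'tool_rot':np.array([0,.1229,.9924,0])}
c=cam('wrist',o);im=cv2.imread('pics/w1.png');h=cv2.cvtColor(im,cv2.COLOR_BGR2HSV)
v=h[:,:,2].astype(int);mk=((v<243)*255).astype(np.uint8);mk[:,:331]=0;mk[:,367:]=0;mk[:126]=0;mk[156:]=0
ctr=max(cv2.findContours(mk,0,2)[0],key=cv2.contourArea);e=cv2.fitEllipse(cv2.convexHull(ctr));print(e,cv2.boundingRect(ctr),ray(c,e[0],.040).round(4))
print(proj(c,[.5362,.1745,.04]))
t=cam('top')
for p in ((.5362,.1745,.04),(.6324,.2121,.04)):print('top',proj(t,p))
im=cv2.imread('pics/top0.png');h=cv2.cvtColor(im,cv2.COLOR_BGR2HSV)[:,:,2]
for (u,w) in((170,217),(164,172)):
    s=h[w-10:w+11,u-10:u+11];mk=((s<110)*255).astype(np.uint8);n,l,st,cc=cv2.connectedComponentsWithStats(mk);k=max(range(1,n),key=lambda k:st[k,4]);q=cc[k]+[u-10,w-10];print(q,st[k],ray(t,q,.035).round(4))
E
```

```text
((347.0425720214844, 140.14698791503906), (24.35729217529297, 26.41672706604004), 35.539642333984375) (335, 128, 25, 25) [0.5371 0.175  0.04  ]
[346.54513362 139.5588216 ]
top [169.56111477 217.46378813]
top [164.24227166 173.23675868]
[166.51428571 214.51428571] [ 4  4  9 10 35] [0.5418 0.1841 0.035 ]
[162.         170.37777778] [ 4  5 11 10 45] [0.639  0.2203 0.035 ]
```

```bash
python3 -m handwheel '[-0.2,2.6,0,0,0,0,0, -0.4,5.1,0,0,0,0,0, -0.4,5.1,0,0,0,0,0, -0.4,5.1,-2.5,0,0,0,0, -0.4,5.1,-5,0,0,0,0, -0.4,5.1,-7,0,0,0,0, -0.4,5.1,-7.5,0,0,0,0, -0.4,5.1,-7.5,0,0,0,0]' 30
python3 - <<'E'
from h import *
o=get_obs();print(o['contact_force'],o['eef_pos'])
ims=[]
im=read_camera('scene')[110:270,270:420];w=read_camera('wrist')[110:310,140:400]
for i,f in((im,3),(w,2)):ims.append(cv2.resize(i,(390,416 if f==3 else 300),interpolation=cv2.INTER_CUBIC))
H=416;ims[1]=cv2.copyMakeBorder(ims[1],0,H-300,0,0,cv2.BORDER_CONSTANT)
cv2.imwrite('pics/m1.png',cv2.cvtColor(np.hstack(ims),cv2.COLOR_RGB2BGR))
E
```

```text
t: 6.18
eef_pos: [0.5345, 0.1801, 0.0447]
tool_rot: [-0.002, 0.121, 0.993, 0.001]
contact_force: [-0.5, -0.6, -1.2]
gripper_width: 0.267
[-0.49113834 -0.58776416 -1.23072596] [0.53446097 0.18009966 0.04473181]
```

View pics/m1.png

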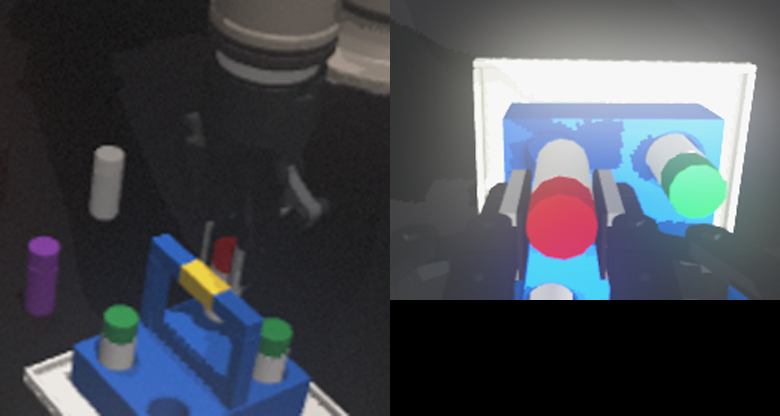

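```bash
python3 -c "
from station import *
o=get_obs();print(o['t'],o['eef_pos'],o['contact_force'])
read_camera('top');read_camera('top');o=get_obs();print(o['t'],o['eef_pos'],o['contact_force'])"
```

```text
6.2833 [0.5361725  0.18126155 0.04694786] [ 0.34795905  0.45857914 -0.7337741 ]
6.3833 [0.53663165 0.18152855 0.04750211] [-0.18057527 -0.9473951   0.43248186]
```

```bash
python3 -m handwheel '[0,-0.65,0,0,0,0,0, 0,-0.65,0,0,0,0,0, 0,-0.65,0,0,0,0,0, 0,-0.65,0,0,0,0,0]' 30;  python3 b.py w5 | head -3
```

```text
t: 6.72
eef_pos: [0.5369, 0.1748, 0.0479]
tool_rot: [0.001, 0.121, 0.993, 0.003]
contact_force: [-0.6, 1.1, -1.3]
gripper_width: 0.27
6.7167 [0.5369 0.1748 0.0479] yaw_y 76.11 tilt [ 0.003  0.005 -1.   ] [ 0.12  0.58 -0.7   1.91  0.49  0.83  0.48] C [0.472 0.189 0.228]
red [251.7 258. ] 1331 [231, 239, 46, 42] [0.5635 0.1663 0.058 ]
green [346.2 244.3] 79 [335, 231, 27, 18] [0.5611 0.2283 0.072 ]
```

```bash
python3 -m handwheel '[0,0,-0.5,0,0,0,0, 0,0,-0.9,0,0,0,0, 0,0,-1.2,0,0,0,0, 0,0,-1.2,0,0,0,0]' 30; python3 -m handwheel '[0,0,0,0,0,0,0]'
```

```text
t: 7.1
eef_pos: [0.5361, 0.1747, 0.0347]
tool_rot: [0.0, 0.121, 0.993, 0.002]
contact_force: [-0.7, 0.2, -0.7]
gripper_width: 0.271
t: 7.18
eef_pos: [0.5359, 0.1748, 0.0344]
tool_rot: [-0.0, 0.121, 0.993, 0.002]
contact_force: [-0.8, 0.8, 0.5]
gripper_width: 0.269
```

```bash
python3 -m handwheel '[0,0,-0.5,0,0,0,0, 0,0,-1,0,0,0,0, 0,0,-1.4,0,0,0,0, 0,0,-1.8,0,0,0,0, 0,0,-1.8,0,0,0,0]' 30; python3 -m handwheel '[0,0,0,0,0,0,0]'
```

```text
t: 7.6
eef_pos: [0.5353, 0.1745, 0.0154]
tool_rot: [-0.001, 0.121, 0.993, 0.002]
contact_force: [0.3, 0.2, 0.0]
gripper_width: 0.268
t: 7.68
eef_pos: [0.5352, 0.1745, 0.0152]
tool_rot: [-0.001, 0.121, 0.993, 0.002]
contact_force: [-0.2, 0.1, -0.3]
gripper_width: 0.269
```

```bash
python3 -m handwheel '[0,0,0,0,0,0,0.45, 0,0,0,0,0,0,0.45, 0,0,0,0,0,0,0.45, 0,0,1.5,0,0,0,0.45, 0,0,4,0,0,0,0.45, 0,0,7.5,0,0,0,0.45, 0,0,10,0,0,0,0.45, 0,0,12,0,0,0,0.45]' 30;  python3 b.py w6
```

```text
t: 8.35
eef_pos: [0.5359, 0.1752, 0.1378]
tool_rot: [0.0, 0.12, 0.993, 0.003]
contact_force: [-0.4, 0.5, -0.6]
gripper_width: 0.447
8.35 [0.5359 0.1752 0.1378] yaw_y 76.18 tilt [ 0.001  0.005 -1.   ] [ 0.18  0.47 -0.78  1.84  0.38  0.99  0.57] C [0.471 0.19  0.318]
red [119.5 308. ] 48 [115, 304, 9, 9] [ 0.6357 -0.0041  0.058 ]
yellow [279.4 256.1] 220 [271, 249, 18, 14] [0.5841 0.185  0.115 ]
purple [161.4 249.3] 862 [142, 229, 38, 41] [0.5791 0.0639 0.056 ]
purple [ 72.  267.2] 1198 [46, 245, 53, 45] [ 0.5761 -0.0363  0.056 ]
```

View pics/w6.png

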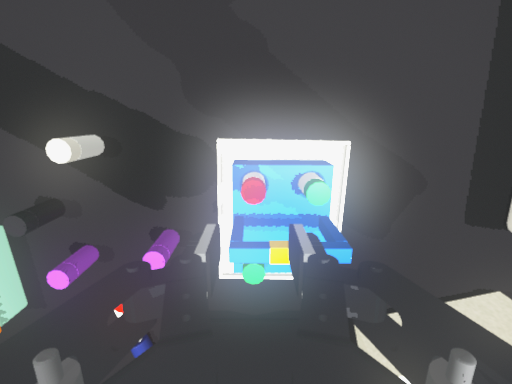

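```bash
python3 -m handwheel '[1.5,-3,0,0,0,0,0.5, 3.5,-6.5,0,0,0,0,0.5, 5.5,-10,0,0,0,0,0.5, 7.5,-14,0,0,0,0,0.5, 9.2,-17.3,0,0,0,0,0.5, 9.2,-17.3,0,0,0,0,0.5, 9.2,-17.3,0,0,0,0,0.5, 9.2,-17.3,0,0,0,0,0.5]'; python3 b.py w7 | head -4
```

```text
t: 9.07
eef_pos: [0.6295, 0.0037, 0.141]
tool_rot: [0.002, 0.12, 0.993, 0.004]
contact_force: [-0.2, -0.3, 0.6]
gripper_width: 0.501
9.0667 [0.6295 0.0037 0.141 ] yaw_y 76.16 tilt [ 0.005  0.007 -1.   ] [ 0.42  0.55 -0.72  1.69  0.4   1.05  0.9 ] C [0.564 0.018 0.321]
red [429.9  34. ] 682 [416, 19, 29, 31] [0.5337 0.1853 0.058 ]
red [251.5 185.4] 466 [240, 173, 24, 26] [0.6284 0.0019 0.058 ]
green [501.9  36.6] 547 [491, 21, 21, 31] [0.5514 0.2344 0.072 ]
```

```bash
python3 -m handwheel '[-0.1,-0.2,-3,-0.4,0.3,0,0.5, -0.1,-0.2,-6.5,-0.4,0.3,0,0.5, -0.1,-0.2,-10,-0.4,0.3,0,0.5, -0.1,-0.2,-12.5,-0.4,0.3,0,0.5, -0.1,-0.2,-14,-0.4,0.3,0,0.5, -0.1,-0.2,-14,-0.4,0.3,0,0.5, -0.1,-0.2,-14,-0.4,0.3,0,0.5]'; python3 b.py w8|head -3
```

```text
t: 9.7
eef_pos: [0.6282, 0.0043, 0.0015]
tool_rot: [-0.0, 0.119, 0.993, 0.001]
contact_force: [0.4, -0.6, 0.7]
gripper_width: 0.496
9.7 [0.6282 0.0043 0.0015] yaw_y 76.38 tilt [-0.     0.001 -1.   ] [ 0.34  0.72 -0.62  1.77  0.54  0.83  0.79] C [0.563 0.019 0.182]
red [250.4 253.5] 2027 [227, 226, 48, 55] [0.6273 0.0023 0.058 ]
purple [331.6 151.2] 2376 [295, 123, 75, 58] [0.5865 0.0508 0.056 ]
```

```bash
python3 -m handwheel '[0,-0.15,-0.1,0,0,0,0.5, 0,-0.15,-0.1,0,0,0,0.5, 0,-0.15,-0.1,0,0,0,0, 0,-0.15,-0.1,0,0,0,0, 0,-0.15,-0.1,0,0,0,0, 0,-0.15,-0.1,0,0,0,0, 0,-0.15,-0.1,0,0,0,0]' 30; python3 -m handwheel '[0,0,0,0,0,0,0]'
```

```text
t: 10.33
eef_pos: [0.6302, 0.0024, 0.0029]
tool_rot: [0.002, 0.119, 0.993, 0.001]
contact_force: [-0.5, -0.9, 6.5]
gripper_width: 0.267
t: 10.42
eef_pos: [0.6305, 0.0024, 0.0034]
tool_rot: [0.002, 0.119, 0.993, 0.001]
contact_force: [0.5, 0.2, -1.2]
gripper_width: 0.265
```

```bash
python3 -m handwheel '[0,0,3,0,0,0,0, 0,0,6.5,0,0,0,0, 0,0,10,0,0,0,0, 0,2,13,0,0,0,0, 0,5.5,13.5,0,0,0,0, 0,9,13.5,0,0,0,0, 0,12.5,13.5,0,0,0,0, 0,15,13.5,0,0,0,0]' 30; python3 -m handwheel '[0,0,0,0,0,0,0, 0,0,0,0,0,0,0]'; python3 b.py w9
```

```text
t: 11.08
eef_pos: [0.6298, 0.1562, 0.139]
tool_rot: [0.002, 0.118, 0.993, 0.001]
contact_force: [0.2, 0.7, 0.0]
gripper_width: 0.268
t: 11.25
eef_pos: [0.6288, 0.1593, 0.1391]
tool_rot: [0.002, 0.116, 0.993, 0.002]
contact_force: [0.5, -0.1, -0.8]
gripper_width: 0.268
11.25 [0.6288 0.1593 0.1391] yaw_y 76.72 tilt [ 0.005  0.004 -1.   ] [ 0.16  0.59 -0.73  1.64  0.43  1.07  0.65] C [0.563 0.174 0.319]
red [246.2  83.5] 619 [233, 69, 27, 30] [0.5342 0.1745 0.058 ]
red [254. 254.] 1544 [231, 233, 47, 43] [0.7012 0.1425 0.058 ]
yellow [285.5 139.8] 864 [264, 130, 45, 20] [0.5851 0.1934 0.115 ]
purple [145.8 167.2] 941 [125, 152, 44, 32] [0.5861 0.0607 0.056 ]
purple [ 49.9 185.9] 1344 [20, 169, 62, 35] [ 0.5821 -0.0383  0.056 ]
```

```bash
python3 -m handwheel '[0.3,2.6,0,-0.2,0.3,-0.7,0, 0.55,5.2,0,-0.2,0.3,-0.7,0, 0.55,5.2,0,-0.2,0.3,-0.7,0, 0.55,5.2,-2,-0.2,0.3,-0.7,0, 0.55,5.2,-5,-0.2,0.3,-0.7,0, 0.55,5.2,-8,-0.2,0.3,-0.7,0, 0.55,5.2,-9,-0.2,0.3,-0.7,0, 0.55,5.2,-9,-0.2,0.3,-0.7,0]' 30; python3 -m handwheel '[0,0,0,0,0,0,0, 0,0,0,0,0,0,0]'; python3 b.py w10
```

```text
t: 11.97
eef_pos: [0.6331, 0.2052, 0.0454]
tool_rot: [-0.003, 0.124, 0.992, -0.003]
contact_force: [-0.6, -0.6, -0.7]
gripper_width: 0.265
t: 12.13
eef_pos: [0.6341, 0.2045, 0.0467]
tool_rot: [-0.002, 0.125, 0.992, -0.003]
contact_force: [0.1, 0.1, -0.4]
gripper_width: 0.267
12.1333 [0.6341 0.2045 0.0467] yaw_y 75.65 tilt [-0.005 -0.005 -1.   ] [ 0.04  0.72 -0.66  1.65  0.52  0.96  0.52] C [0.57  0.222 0.227]
red [151.7  74.9] 1672 [130, 51, 45, 49] [0.5321 0.1692 0.058 ]
red [254.4 253.2] 1585 [232, 231, 46, 45] [0.6569 0.1988 0.058 ]
yellow [198.5 170.2] 2887 [157, 152, 84, 37] [0.5849 0.1932 0.115 ]
purple [ 38.6 200.7] 2757 [0, 175, 85, 54] [0.5861 0.0696 0.056 ]
```

```bash
python3 -m handwheel '[0,0.75,0,0.3,-0.3,0.2,0, 0,0.75,0,0.3,-0.3,0.2,0, 0,0.75,0,0.3,-0.3,0.2,0, 0,0.75,0,0.3,-0.3,0.2,0]' 30; python3 b.py w11|tail -4
```

```text
t: 12.52
eef_pos: [0.6346, 0.2129, 0.0477]
tool_rot: [0.001, 0.123, 0.992, 0.001]
contact_force: [-0.4, 0.1, -0.4]
gripper_width: 0.267
red [254.3 253.5] 1557 [232, 232, 46, 44] [0.6582 0.2069 0.058 ]
green [239.9  93.8] 135 [232, 82, 20, 23] [0.5562 0.2243 0.072 ]
yellow [180.5 174. ] 2868 [140, 155, 83, 38] [0.5847 0.1929 0.115 ]
purple [ 31.4 201.2] 2329 [0, 176, 75, 55] [0.5862 0.073  0.056 ]
```

```bash
python3 -m handwheel '[0,-0.05,-0.5,0,0,0,0, 0,-0.05,-0.9,0,0,0,0, 0,-0.05,-1.2,0,0,0,0, 0,-0.05,-1.2,0,0,0,0]' 30; python3 -m handwheel '[0,0,0,0,0,0,0]'
```

```text
t: 12.9
eef_pos: [0.6338, 0.2117, 0.0342]
tool_rot: [0.0, 0.123, 0.992, 0.0]
contact_force: [-0.3, 0.0, -0.5]
gripper_width: 0.267
t: 12.98
eef_pos: [0.6337, 0.2117, 0.0339]
tool_rot: [-0.0, 0.123, 0.992, 0.0]
contact_force: [0.6, 0.1, -0.9]
gripper_width: 0.27
```

```bash
python3 -m handwheel '[0,0,-0.5,0,0,0,0, 0,0,-1,0,0,0,0, 0,0,-1.4,0,0,0,0, 0,0,-1.6,0,0,0,0, 0,0,-1.6,0,0,0,0]' 30; python3 -m handwheel '[0,0,0,0,0,0,0]'
```

```text
t: 13.4
eef_pos: [0.6336, 0.2117, 0.0174]
tool_rot: [-0.0, 0.123, 0.992, 0.0]
contact_force: [-0.8, -0.0, -0.7]
gripper_width: 0.268
t: 13.48
eef_pos: [0.6336, 0.2117, 0.0173]
tool_rot: [-0.0, 0.123, 0.992, 0.0]
contact_force: [0.6, -0.1, -0.7]
gripper_width: 0.269
```

```bash
python3 -m handwheel '[0,0,0,0,0,0,0.45, 0,0,0,0,0,0,0.45, 0,0,0,0,0,0,0.45, 0,0,1.5,0,0,0,0.45, 0,0,4,0,0,0,0.45, 0,0,7.5,0,0,0,0.45, 0,0,11,0,0,0,0.45, 0,0,13,0,0,0,0.45]' 30; python3 b.py w12
```

```text
t: 14.15
eef_pos: [0.635, 0.2131, 0.1529]
tool_rot: [0.002, 0.123, 0.992, 0.002]
contact_force: [0.2, 0.8, 1.0]
gripper_width: 0.453
14.15 [0.635  0.2131 0.1529] yaw_y 75.9 tilt [ 0.004  0.003 -1.   ] [ 0.07  0.61 -0.72  1.57  0.43  1.12  0.58] C [0.57  0.228 0.333]
red [185.6  93.8] 547 [173, 81, 26, 27] [0.534  0.1711 0.058 ]
yellow [215.2 146.7] 771 [194, 138, 43, 19] [0.585  0.1936 0.115 ]
purple [103.2 172.5] 1012 [80, 158, 49, 31] [0.5865 0.0644 0.056 ]
purple [ 21.1 189.8] 1010 [0, 175, 48, 34] [ 0.5828 -0.0264  0.056 ]
```

```bash
python3 -m handwheel '[-2.5,-1,0,0,0,-90,0.5, -5,-2,0,0,0,-90,0.5, -5,-2,0,0,0,-90,0.5, -5,-2,0,0,0,-90,0.5, -5,-2,0,0,0,-90,0.5, -5,-2,0,0,0,-90,0.5, -5,-2,0,0,0,-90,0.5, -5,-2,0,0,0,-90,0.5]' 30
python3 -m handwheel '[0,0,0,0,0,-34,0.5, 0,0,0,0,0,-34,0.5, 0,0,0,0,0,-34,0.5, 0,0,0,0,0,-34,0.5, 0,0,0,0,0,-34,0.5, 0,0,0,0,0,-34,0.5]'
python3 b.py w13
```

```text
t: 14.87
eef_pos: [0.5866, 0.1943, 0.1573]
tool_rot: [0.003, 0.586, 0.81, -0.0]
contact_force: [-0.5, -0.3, -0.0]
gripper_width: 0.498
t: 15.37
eef_pos: [0.5865, 0.1948, 0.1583]
tool_rot: [0.003, 0.798, 0.602, -0.001]
contact_force: [0.1, 0.2, 1.4]
gripper_width: 0.505
15.3667 [0.5865 0.1948 0.1583] yaw_y -15.91 tilt [ 0.003 -0.006 -1.   ] [-0.12  0.45 -0.4   1.71  0.21  1.02 -0.88] C [0.604 0.259 0.338]
red [294.5 156.9] 425 [283, 146, 24, 23] [0.6342 0.2085 0.058 ]
red [212.3 215.3] 320 [202, 206, 22, 20] [0.5324 0.1706 0.058 ]
green [213.3 165.3] 69 [207, 160, 13, 10] [0.5534 0.2249 0.072 ]
green [295.  211.4] 234 [285, 204, 21, 16] [0.6199 0.1556 0.072 ]
yellow [253.3 198.7] 589 [245, 180, 17, 38] [0.5856 0.1935 0.115 ]
purple [285.2 281.9] 751 [274, 260, 24, 43] [0.5889 0.0662 0.056 ]
```

View pics/w13.png

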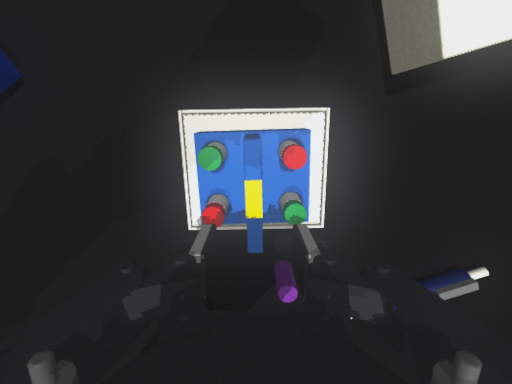

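```bash
python3 -m handwheel '[-0.1,-0.1,-2,0.3,0.2,1.7,0.5, -0.1,-0.1,-5,0.3,0.2,1.7,0.5, -0.1,-0.1,-8,0.3,0.2,1.7,0.5, -0.1,-0.1,-10,0.3,0.2,1.7,0.5, -0.1,-0.1,-11,0.3,0.2,1.7,0.5, -0.1,-0.1,-11,0.3,0.2,1.7,0.5]' 60; python3 -m handwheel '[0,0,0,0,0,0,0.5]'; python3 b.py w14
```

```text
t: 15.92
eef_pos: [0.5839, 0.1931, 0.0461]
tool_rot: [-0.001, 0.787, 0.617, -0.002]
contact_force: [0.2, 0.1, 0.0]
gripper_width: 0.499
t: 16.0
eef_pos: [0.5845, 0.1936, 0.0471]
tool_rot: [-0.001, 0.786, 0.618, -0.002]
contact_force: [0.2, -0.1, 0.9]
gripper_width: 0.499
16.0 [0.5845 0.1936 0.0471] yaw_y -13.68 tilt [-0.004 -0.001 -1.   ] [-0.14  0.58 -0.38  1.8   0.28  0.82 -0.89] C [0.601 0.258 0.227]
red [327.3 184.8] 1195 [307, 166, 41, 39] [0.6359 0.2064 0.058 ]
green [183.4 182.5] 1137 [164, 164, 40, 37] [0.5511 0.2318 0.072 ]
yellow [255.8 265.9] 2050 [240, 233, 33, 67] [0.5855 0.1934 0.115 ]
```

```bash
python3 -m handwheel '[0.1,0,0.1,0,-0.2,-0.4,0.5, 0.1,0,0.1,0,-0.2,-0.4,0, 0.1,0,0.1,0,-0.2,-0.4,0, 0.1,0,0.1,0,-0.2,-0.4,0, 0.1,0,0.1,0,-0.2,-0.4,0, 0.1,0,0.1,0,-0.2,-0.4,0, 0.1,0,0.1,0,-0.2,-0.4,0]' 80; python3 -m handwheel '[0,0,0,0,0,0,0, 0,0,0,0,0,0,0]'; python3 b.py w15
```

```text
t: 16.63
eef_pos: [0.5861, 0.1939, 0.0494]
tool_rot: [0.001, 0.788, 0.615, 0.0]
contact_force: [-1.6, -1.4, 6.7]
gripper_width: 0.151
t: 16.8
eef_pos: [0.5858, 0.1938, 0.0494]
tool_rot: [0.001, 0.788, 0.615, 0.0]
contact_force: [-0.6, 0.2, 1.6]
gripper_width: 0.145
16.8 [0.5858 0.1938 0.0494] yaw_y -14.06 tilt [ 0.001 -0.001 -1.   ] [-0.14  0.58 -0.37  1.79  0.28  0.82 -0.9 ] C [0.602 0.258 0.229]
red [323.9 184.2] 1154 [304, 165, 40, 39] [0.6356 0.2064 0.058 ]
red [190.5 262.4] 86 [183, 259, 16, 8] [0.5344 0.1732 0.058 ]
green [182.6 183.4] 1087 [163, 165, 40, 37] [0.5512 0.2315 0.072 ]
yellow [254.1 263.3] 1846 [238, 232, 33, 65] [0.5857 0.1937 0.115 ]
```

```bash
python3 -m handwheel '[0,0,0.3,0,0,0,0, 0,0,0.8,0,0,0,0, 0,0,1.4,0,0,0,0, 0,0,2.2,0,0,0,0, 0,0,3,0,0,0,0, 0,0,3,0,0,0,0]'; python3 -m handwheel '[0,0,0,0,0,0,0, 0,0,0,0,0,0,0]'; python3 b.py w16
```

```text
t: 17.35
eef_pos: [0.5872, 0.1945, 0.0818]
tool_rot: [0.001, 0.788, 0.615, 0.002]
contact_force: [0.6, 0.3, -4.2]
gripper_width: 0.148
t: 17.52
eef_pos: [0.5876, 0.1946, 0.0823]
tool_rot: [0.001, 0.788, 0.615, 0.002]
contact_force: [-0.2, -0.2, -3.7]
gripper_width: 0.151
17.5167 [0.5876 0.1946 0.0823] yaw_y -14.08 tilt [ 0.005  0.    -1.   ] [-0.13  0.53 -0.39  1.77  0.25  0.88 -0.88] C [0.603 0.259 0.262]
red [339.2 183. ] 76 [334, 178, 10, 14] [0.6558 0.1952 0.058 ]
red [190.4 262.5] 83 [183, 259, 16, 8] [0.5235 0.1578 0.058 ]
green [181.6 187.9] 733 [163, 174, 40, 27] [0.5408 0.2237 0.072 ]
yellow [254.1 239.5] 324 [239, 234, 31, 13] [0.5866 0.1912 0.115 ]
yellow [254.1 275.5] 1168 [240, 254, 30, 44] [0.5807 0.1679 0.115 ]
```

```bash
python3 -m handwheel '[-0.1,0,0.8,0,0.3,0,0, -0.2,-0.1,2,0,0.3,0,0, -0.2,-0.1,3.3,0,0.3,0,0, -0.2,-0.1,4.6,0,0.3,0,0, -0.2,-0.1,5.6,0,0.3,0,0, -0.2,-0.1,6.1,0,0.3,0,0, -0.2,-0.1,6.2,0,0.3,0,0, -0.2,-0.1,6.2,0,0.3,0,0]'; python3 -m handwheel '[0,0,0,0,0,0,0, 0,0,0,0,0,0,0, 0,0,0,0,0,0,0, 0,0,0,0,0,0,0]'; python3 -c "
from h import *
a=read_camera('scene')[70:330,190:450];b=read_camera('wrist')[100:320,120:400];o=get_obs();print(o['t'],o['eef_pos'],o['tool_rot'],o['joint_vel'].round(4),o['contact_force'])
cv2.imwrite('pics/f1.png',cv2.cvtColor(np.hstack([cv2.resize(a,(390,390)),cv2.resize(b,(400,390))]),cv2.COLOR_RGB2BGR))"
```

```text
t: 18.23
eef_pos: [0.5855, 0.1934, 0.1444]
tool_rot: [-0.0, 0.788, 0.615, 0.0]
contact_force: [-0.6, -0.3, -4.0]
gripper_width: 0.146
t: 18.57
eef_pos: [0.5852, 0.1933, 0.1438]
tool_rot: [-0.0, 0.788, 0.615, -0.0]
contact_force: [-0.5, -0.2, -3.8]
gripper_width: 0.152
18.6667 [0.58529844 0.19338743 0.14400751] [-2.65476189e-04  7.88410337e-01  6.15149602e-01 -1.93316129e-04] [-0.0001 -0.001  -0.0002 -0.001   0.0002  0.0003 -0.0012] [-0.27606047  0.18934824 -4.54800812]
```

View pics/f1.png

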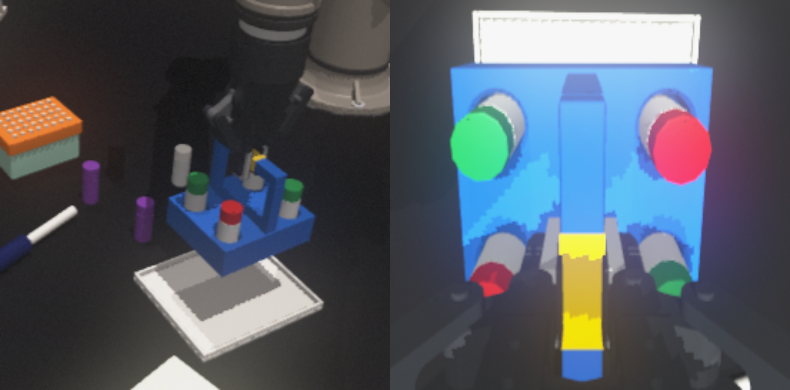

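```bash
python3 -c "
from station import *
print(hand_in());o=get_obs();print(o['t'],o['eef_pos'])"
```

```text
the job is handed in; nothing more can be done
None
the job is handed in; nothing more can be done
```

Both red-capped vials are in the carrier's empty pockets. The carrier was lifted straight out of its tray by the middle of its handle. I handed the job in at about 18.7 s with the arm still holding it.

**Last checks:**
- **Height:** the underside is about 9.9 cm above the bench, worked out from the lift distance (0.0946 m) plus the 4 mm tray floor.
- **Level and still:** the tool's tilt is under 0.1° and the joint speeds are about zero.
- **Held:** the force reading is about 4 to 4.5 N down, which matches the loaded carrier. The handle is gripped at 80 N.
- **Vials and bystanders:** the final picture shows all four vials in their pockets. The white-capped vial, the purple and black look-alikes, the tip box and the visible part of the pipette stand where they were.

**What disagreed:**
- **First grasp missed:** the fingers closed empty just above the cap, because the real fingertips sit about 4 cm above the reported tool point. I corrected for this in every later grasp, and no vial was knocked over.
- **Drift and corrections:** the arm settled up to 8 mm off target on the moves to both pockets, so I corrected its position before each insertion.
- **Pictures:** I viewed 12, two over the budget of 10. The extra two checked the alignment at the handle and the final hold.

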